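# Put two bottles away in the flap-covered crate

## Task

Put the two white bottles away in the crate, one in each of its two empty cells. Three of the five cells already hold a tin hidden under the sprung flaps, so feel for the empty ones by pressing gently in the middle of the flaps (those of an empty cell give way, do not force the others), then push each bottle down through the flaps until it stands upright on the cell floor. Keep the bottles upright and leave the other things on the bench where they are.

Things in the scene. Friction and masses are not known exactly. Their poses are not given: they have to be found in the camera images.
- crate: Low wooden crate fixed to the bench, 90 (x) x 378 (y) x 50 mm high: five cells in a row along its y axis, 74 mm apart, each 74 (x) x 66 (y) mm inside, between 8 mm walls. Wall tops are 50 mm, cell floors 6 mm above the origin (centre of its underside; z up). Sprung flaps cover the cells. Three cells, drawn afresh each time, hide a tin 34 mm high; the other two are empty.
- bottle_a: White bottle, green label, black cap, standing on the bench; 55 mm across, 128 mm high, about 0.2 kg. Round, straight-sided up to 88 mm: grip it there (the cap is not solid above 112 mm). In a cell it stands 84 mm out of the wall tops. Set on closed flaps, it does not sink through the flaps by its own weight; pushing it through takes up to about 7 N, most at first. Origin: centre of its underside; z: its upright axis.
- bottle_b: Second white bottle, the same as bottle_a in every way. Origin: centre of its underside; z is its upright axis.
- candle_cup: Bystander: turned wooden candle holder, 67 mm across, 62 mm high. Origin: centre of its underside.
- brown_bottle: Bystander: smaller brown bottle with a red cap, 47 mm across, 106 mm high. Origin: centre of its underside.
- wood_block: Bystander: flat rectangular block, 47 x 85 x 24 mm, lying on the bench. Origin: centre of its underside.
- cell1 (a point): Middle of cell 1, at the crate's -y end, at the height of the wall tops, 44 mm above the cell floor; axes as the crate's. Like every cell it is closed by two wooden flaps 3 mm thick and 36 mm long, hinged on the crate's long sides and meeting over the cell's middle, 1.5 mm below the wall tops. They swing only down into the cell and spring back.
- cell2 (a point): Middle of cell 2 of the crate, at the height of the wall tops, 44 mm above the cell floor. Axes as the crate's. Pressed in the middle, the flaps of an empty cell yield to 1 to 4 N and go on yielding for 30 mm; those of a cell with a tin stop hard, their middle 6 to 9 mm below the wall tops.
- cell3 (a point): Middle of cell 3 of the crate, at the height of the wall tops, 44 mm above the cell floor. Axes as the crate's.
- cell4 (a point): Middle of cell 4 of the crate, at the height of the wall tops, 44 mm above the cell floor. Axes as the crate's.
- cell5 (a point): Middle of cell 5, at the crate's +y end, at the height of the wall tops, 44 mm above the cell floor. Axes as the crate's.
There are look-alikes about, which are no part of the job. Leave any pink or yellow look-alike of the bottle_b alone.

How it is judged:
At the end, for the whole second after the job is handed in: Both white bottles stand in cells of the crate: each one's underside less than 11 mm above the crate's underside (that is, within 5 mm of the cell floor), its axis within 20 mm of the middle of a cell and within 0.12 rad of upright, released and at rest (under 20 mm/s) (z of bottle_a in the frame of crate between 0 and 0.011 m and (horizontal distance between bottle_a and cell1 below 0.02 m or horizontal distance between bottle_a and cell2 below 0.02 m or horizontal distance between bottle_a and cell3 below 0.02 m or horizontal distance between bottle_a and cell4 below 0.02 m or horizontal distance between bottle_a and cell5 below 0.02 m) and angle between each of bottle_a, bottle_b's own z axis and vertical below 0.12 rad and linear speed of each of bottle_a, bottle_b below 0.02 m/s and z of bottle_b in the frame of crate between 0 and 0.011 m and (horizontal distance between bottle_b and cell1 below 0.02 m or horizontal distance between bottle_b and cell2 below 0.02 m or horizontal distance between bottle_b and cell3 below 0.02 m or horizontal distance between bottle_b and cell4 below 0.02 m or horizontal distance between bottle_b and cell5 below 0.02 m)); the robot touches nothing.
It fails at once if the candle cup, the brown bottle or the wooden block is moved by more than 30 mm (distance of any of candle_cup, brown_bottle, wood_block from where it was at the start of the episode above 0.03 m).
It fails at once if a white bottle is tipped by more than about 40 degrees (angle between any of bottle_a, bottle_b's own z axis and vertical above 0.7 rad).
It fails at once if the robot forces the crate or its flaps with more than 90 N (contact force between the fingers and crate above 90 N).
It fails at once if a bottle is forced against the crate with more than 90 N (contact force between any of bottle_a, bottle_b and crate above 90 N).
It also fails if it takes over 67 s, if anything falls off the work surface, if the arm or the gripper's body presses on something with over 40 N, if the wrist force passes 120 N, or if a joint passes its speed limit or range.

## Robot

A 6-joint arm with a two-finger parallel gripper is mounted at the origin on a cart in front of the work surface, level with it; the furniture and walls round the work are solid. World frame = base frame: x ahead of the robot, y to its left, z up, the work surface at z = 0. Lengths are in m, angles in rad, forces in N, time in s.
With the tool pointing down it reaches from about 0.35 to 0.975 m from the base axis. Payload 4.9 kg.
Tool frame: the origin (TCP) lies midway between the tips of the shut fingers; the grasp point (between the pads) lies 19 mm behind it; z points along the fingers, y is the line along which they close (so a half turn about z gives the same grasp; the last joint's range is limited). The gripper opens to 85 mm and grips with 20 to 120 N. Pads are 22 mm wide; open, the fingers measure 114 mm over their backs; the gripper's body (76 mm by 85 mm) begins 54 mm behind the grasp point. The pads swing forward as they close: fully open they stand 13 mm farther back than shut.
Start: joints at [-1.456, 0.053, 1.613, -0, 1.476, -0.119], TCP at [0.145, -0.608, 0.231] pointing down, gripper open.
Joint ranges: [-3.01, 3.01], [-1.01, 2.22], [0.06, 2.58], [-1.02, 4.17], [0.09, 2.62], [-3.14, 3.14]. Speed limits (rad/s): [2.57, 2.57, 3.14, 3.14, 3.14, 3.14].

## Interface

Orientations are given as a unit quaternion [w, x, y, z].
In Python, from plant import * gives the robot as it stands.
- The arm moves only by the tool jog_arm, never from a script. Its argument "targets" is a list of rows, each a list of 3 entries, a list of its own where there are three numbers: the shift along the tool's x, y, z in units of 25 mm (1.0 is 25 mm), then the turn, a rotation vector about the tool's x, y, z in units of 8 degrees (1.0 is 8 degrees), then the opening in per cent of the stroke, from 0 (shut) to 100 (fully open). A call has 1 to 8 rows; each row is the pose to reach, as a shift and turn from the pose commanded when the call began, along the tool's axes at that moment; what a row does not reach only later rows make up. A row lasts 1/8 s, in which the tool goes at most 62.5 mm and 10.7 degrees, less where a joint would pass 70% of its speed; a pose out of reach is approached as far as the arm can. A call with a gripper value outside its range is refused whole. The fingers move at their own pace and stop on an object; the grip force is fixed at half the most. Time passes only in rows, so rows that repeat a pose let the fingers close. It gives the time, the measured TCP pose, the force, the opening and the grip force at its end, in the units of the state.
- state(): the state, without advancing time (a new reading comes with each control period).
- grab_frame(name): name is "scene" or "top"; returns (picture, depth): 420x560x3 uint8, red, green, blue; 420x560 float32, m along the optical axis (not along the pixel's ray), 0 where there is no reading.
- camera_params(name): a dict with "fovy" (degrees; the focal length in pixels is half the picture's height over the tangent of half this angle, whatever the lens; pixels are square), "cx", "cy" (the principal point, pixels), "dist" ([k1, k2, p1, p2, k3] as OpenCV has them; the pictures are not rectified), "rvec" (rotation vector, rad) and "tvec" (3), from world to camera coordinates, as OpenCV has them. Camera axes: x right, y down, z forward; pixel columns grow to the right and rows downward; lengths in m; the calibration is good to about 2 mm. A picture is of the moment at which its call begins. camera_params takes no time and is no camera call.
- job_done(): hands the job in; it is judged then, once.
The state is a dict: "time": time; "joint_pos": joint angles; "joint_vel": joint speeds; "joint_efforts": joint torques, N m; "tool_pos": TCP position; "tool_rot": TCP orientation; "contact_force": force on the tool from outside, world axes, zero at the start; "ft_torque": the same for the moment, N m; "gripper_width": opening from 0.0 (shut) to 1.0 (fully open); "grasp_force": force on a finger pad.
Only numpy, scipy, OpenCV 4.12 (cv2) and the standard library are available. Lean on these libraries where they do the work, as an engineer would, in place of code of your own. Each camera call takes 0.05 s, during which the arm holds its last target. There are 200 camera calls.

## Working session

There is one attempt and no reset: what is moved stays moved. The work goes in short steps, Python scripts to look and compute and a tool call to move; the robot and the scene stay as the last step left them, time stands still between calls to the robot, and variables do not carry over. Pictures are saved under pics/ and viewed, at most 10 in all, crops included, and the job is handed in when it is done.

Besides the shell and the picture viewer there is one more tool, called after "Emit:" by a JSON object that holds its "method" and its "body", one argument or row to a line. jog_arm: Moves the arm, as the interface text tells. Its arguments: {"type":"object","properties":{"targets":{"type":"array"}},"required":["targets"]}

```bash
mkdir -p pics; ls; cat > h.py <<'E'
from plant import *
import numpy as np, cv2
from scipy.spatial.transform import Rotation as R
def cam(n):
    c=camera_params(n); f=210/np.tan(np.radians(c["fovy"])/2)
    K=np.array([[f,0,c["cx"]],[0,f,c["cy"]],[0,0,1.]])
    return K,np.array(c["dist"],float),cv2.Rodrigues(np.array(c["rvec"],float))[0],np.array(c["tvec"],float)
def pts(n,uv,d):
    K,D,Rm,t=cam(n); uv=np.asarray(uv,float).reshape(-1,1,2)
    p=cv2.undistortPoints(uv,K,D)[:,0]; d=np.asarray(d,float).reshape(-1,1)
    return (np.c_[p*d,d]-t)@Rm
def ray(n,uv,z):
    K,D,Rm,t=cam(n); p=cv2.undistortPoints(np.asarray(uv,float).reshape(-1,1,2),K,D)[:,0]
    c=-Rm.T@t; v=np.c_[p,np.ones(len(p))]@Rm
    return c+v*((z-c[2])/v[:,2])[:,None]
E
python3 - <<'E'
from h import *
for n in("scene","top"):
    im,d=grab_frame(n); cv2.imwrite(f"pics/{n}0.png",im[:,:,::-1]); np.save(f"{n}0.npy",d)
    K,D,Rm,t=cam(n); print(n,-Rm.T@t,K[0,0],D)
print(state())
E
```

```text
pics
scene [-0.13201655  1.09697056  0.79306228] 492.45228367485424 [0.05409793 0.         0.         0.         0.        ]
top [0.09575324 0.01464814 1.77220312] 546.3723328092574 [-0.14782252  0.          0.          0.          0.        ]
{'time': 0.1, 'joint_pos': array([-1.45600005e+00,  5.33226783e-02,  1.61417570e+00, -5.03100815e-06,
        1.47602028e+00, -1.18991245e-01]), 'joint_vel': array([ 0.00138256, -0.00157473, -0.00317572, -0.00099015, -0.00162868,
       -0.0001898 ]), 'joint_efforts': array([ 7.30137763e-04, -3.94899809e+01, -3.71361530e+01, -5.92051174e-05,
        3.93461072e-03, -8.05514055e-07]), 'tool_pos': array([ 0.14472751, -0.6074185 ,  0.23015487]), 'tool_rot': array([-9.63008938e-04,  9.93175212e-01,  1.16627920e-01, -4.84092545e-07]), 'contact_force': array([1.1223896 , 0.4505197 , 0.09679261]), 'ft_torque': array([-0.00603177, -0.00324269,  0.02743024]), 'grasp_force': 0.0, 'gripper_width': 0.9993057925341429}
```

View pics/scene0.png

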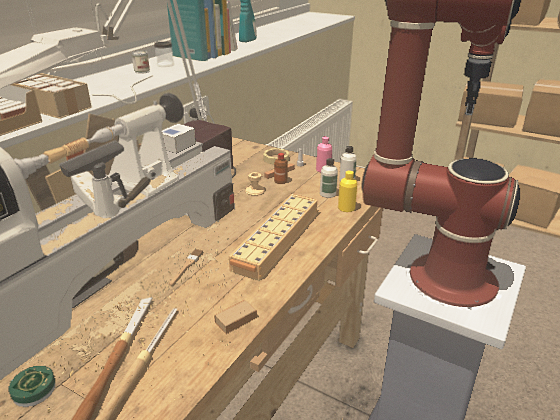

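View pics/top0.png

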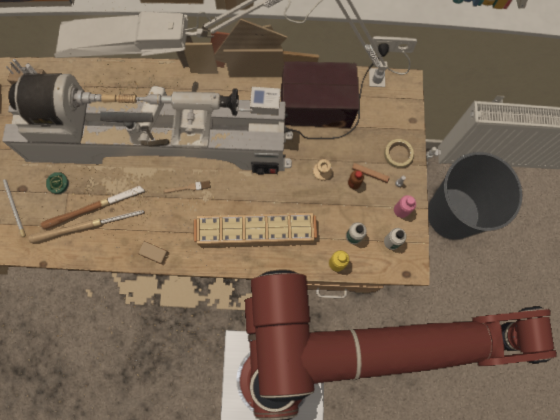

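Top view: white bottles at (357,232) and (397,238). Look-alikes are pink at (405,206) and yellow at (340,261). The crate spans (195–317, 228). The bystanders are the candle cup (322,169), brown bottle (356,179) and block (152,252). I choose the two white ones and will check them in a close crop.

```bash
python3 - <<'E'
from h import *
d=np.load("top0.npy"); im=cv2.imread("pics/top0.png")
vv,uu=np.mgrid[130:285,140:430]
uv=np.c_[uu.ravel(),vv.ravel()]; dd=d[uv[:,1],uv[:,0]]
P=pts("top",uv,dd); P[dd==0]=9
for n,(u,v) in dict(A=(357,232),B=(397,238),pink=(405,206),yel=(340,261),brown=(356,179),cup=(322,169),block=(152,252)).items():
    m=(np.hypot(uv[:,0]-u,uv[:,1]-v)<22)&(P[:,2]>.012)&(P[:,2]<.2)
    q=P[m]; top=q[q[:,2]>q[:,2].max()-.008]
    print(n,len(q),q[:,2].max().round(3),"top mean",top.mean(0).round(3),"range",q.min(0).round(3),q.max(0).round(3))
m=(uv[:,0]>188)&(uv[:,0]<324)&(uv[:,1]>208)&(uv[:,1]<252)&(P[:,2]>.03)&(P[:,2]<.08)
q=P[m];print("crate",q.min(0).round(3),q.max(0).round(3),np.median(q,0).round(4)); r=cv2.minAreaRect((q[:,:2]*1000).astype(np.float32)); print(r)
m=(np.abs(P[:,2])<.01);print("bench z",np.median(P[m,2]))
# two-view: bottle cap via scene depth
ds=np.load("scene0.npy")
for n,(u,v) in dict(S1=(329,180),S2=(348,162)).items():
    y,x=np.mgrid[v-25:v+25,u-10:u+10]; w=np.c_[x.ravel(),y.ravel()]; k=ds[w[:,1],w[:,0]]
    Q=pts("scene",w,k); Q=Q[(k>0)&(Q[:,2]>.015)]; t=Q[np.abs(Q[:,2]-.05)<.03]; print(n,Q[:,2].max(),np.median(t,0))
a=cv2.resize(im[190:280,190:430],None,fx=3.3,fy=3.3,interpolation=cv2.INTER_CUBIC)
cv2.imwrite("pics/crop1.png",a)
E
```

```text
A 324 0.138 top mean [ 0.476 -0.25   0.133] range [ 0.421 -0.326  0.012] [ 0.546 -0.206  0.138]
B 363 0.14 top mean [ 0.464 -0.377  0.134] range [ 0.408 -0.444  0.012] [ 0.53  -0.326  0.14 ]
pink 364 0.138 top mean [ 0.574 -0.41   0.133] range [ 0.513 -0.487  0.012] [ 0.654 -0.357  0.138]
yel 337 0.138 top mean [ 0.384 -0.197  0.133] range [ 0.338 -0.263  0.012] [ 0.457 -0.151  0.138]
brown 393 0.116 top mean [ 0.66  -0.246  0.111] range [ 0.618 -0.326  0.012] [ 0.749 -0.193  0.116]
cup 257 0.075 top mean [ 0.697 -0.136  0.07 ] range [ 0.632 -0.207  0.012] [ 0.779 -0.088  0.075]
block 388 0.039 top mean [0.389 0.411 0.033] range [0.35  0.341 0.012] [0.446 0.45  0.039]
crate [ 0.421 -0.122  0.03 ] [0.537 0.277 0.069] [0.4795 0.0774 0.0507]
((480.22991943359375, 77.64059448242188), (93.32760620117188, 397.9377746582031), 4.4504475593566895)
bench z 0.0019714766916222046
S1 0.13221428157170384 [ 0.47103122 -0.22783086  0.05031013]
S2 0.1312565830750633 [ 0.45592139 -0.35233288  0.05798387]
```

View pics/crop1.png

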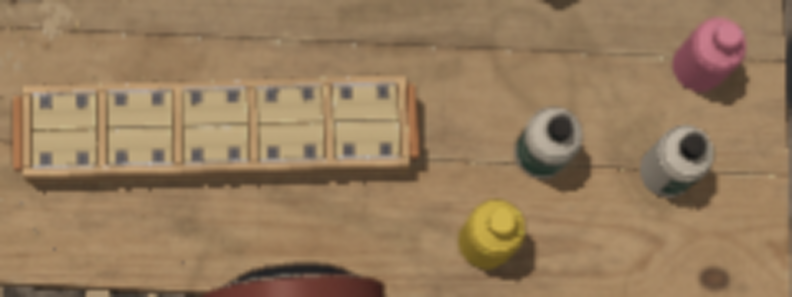

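The crop confirms the pair: white bottles with black caps at crop (550,140) and (680,160), and yellow and pink clearly separate. Next I refine using the black caps from both views, plus the crate's dark hinge plates.

```bash
python3 - <<'E'
from h import *
def blobs(n,mask,lo,hi):
    k,l,s,c=cv2.connectedComponentsWithStats(mask.astype(np.uint8)); return [(c[i],s[i,4]) for i in range(1,k) if lo<=s[i,4]<=hi]
def tri(a,b):
    Pm=[];U=[]
    for n,uv in(("top",a),("scene",b)):
        K,D,Rm,t=cam(n); U.append(cv2.undistortPoints(np.array(uv,float).reshape(1,1,2),K,D).reshape(2,1)); Pm.append(np.c_[Rm,t])
    X=cv2.triangulatePoints(Pm[0],Pm[1],U[0],U[1])[:,0]; return X[:3]/X[3]
T=cv2.imread("pics/top0.png").astype(int);S=cv2.imread("pics/scene0.png").astype(int)
def roi(im,u,v,r):
    m=np.zeros(im.shape[:2],bool); m[v-r:v+r,u-r:u+r]=1; return m
caps={}
for n,im,name,u,v,r in(("A",T,"top",357,230,10),("B",T,"top",397,236,10),("A",S,"scene",329,163,9),("B",S,"scene",348,149,8)):
    b=blobs(name,(im.max(2)<60)&roi(im,u,v,r),4,200); print(n,name,b)
    if b: caps[n,name]=max(b,key=lambda x:x[1])[0]
for n in"AB":
    try: print(n,"tri",tri(caps[n,"top"],caps[n,"scene"]).round(4))
    except KeyError as e: print(e)
    print(n,"ray top z.127",ray("top",caps[n,"top"],.127).round(4),"scene z.12",ray("scene",caps[n,"scene"],.12).round(4) if (n,"scene") in caps else"")
hsv=cv2.cvtColor(T.astype(np.uint8),cv2.COLOR_BGR2HSV)
roi2=np.zeros(T.shape[:2],bool); roi2[213:246,198:315]=1
m=(T[:,:,0]>T[:,:,2]-12)&(T.max(2)<150)&roi2
b=blobs("top",m,3,40); print(len(b))
P=ray("top",[x[0] for x in b],.0495)
for x,p in sorted(zip(b,P.tolist()),key=lambda z:z[1][1]): print(np.round(x[0],1),x[1],np.round(p,4))
# gap line & rail tops: scene check of crate z
E
```

```text
A top [(array([359.22222222, 228.91666667]), np.int32(36)), (array([350.5  , 238.625]), np.int32(8))]
B top [(array([399.58823529, 234.32352941]), np.int32(34))]
A scene []
B scene []
('A', 'scene')
A ray top z.127 [[ 0.4732 -0.2483  0.127 ]] scene z.12 
('B', 'scene')
B ray top z.127 [[ 0.4614 -0.3749  0.127 ]] scene z.12 
17
[306.5 235. ] 6 [ 0.4636 -0.09    0.0495]
[305.5 217. ] 6 [ 0.5232 -0.0851  0.0495]
[294.5 217.5] 4 [ 0.5199 -0.0494  0.0495]
[283.5 235.5] 4 [ 0.4587 -0.016   0.0495]
[282.5 217.5] 4 [ 0.5182 -0.0105  0.0495]
[272. 236.] 3 [0.4555 0.0209 0.0495]
[271.6 218.2] 5 [0.5143 0.0247 0.0495]
[260.5 236.5] 4 [0.4522 0.0578 0.0495]
[249.5 236.5] 4 [0.4506 0.0932 0.0495]
[249. 219.] 3 [0.5084 0.0979 0.0495]
[237.5 237. ] 6 [0.4472 0.1317 0.0495]
[237. 219.] 3 [0.5066 0.1368 0.0495]
[226.5 237.5] 4 [0.444  0.167  0.0495]
[214.5 237.5] 4 [0.4422 0.2057 0.0495]
[214.4 219.8] 5 [0.5007 0.21   0.0495]
[203.5 238. ] 6 [0.439  0.2411 0.0495]
[203.5 220. ] 6 [0.4984 0.2454 0.0495]
```

```bash
cat >> h.py <<'E'
C=np.array([.4810,.0779]); TH=np.radians(4.25)
CELL={i:C+(i-3)*.074*np.array([-np.sin(TH),np.cos(TH)]) for i in range(1,6)}
def goto(*tg, yaw=94.25):
    s=state(); q=s["tool_rot"]; R0=R.from_quat([q[1],q[2],q[3],q[0]])
    Rt=R.from_euler("z",yaw,degrees=True)*R.from_euler("x",180,degrees=True)
    print("turn",(np.degrees((R0.inv()*Rt).as_rotvec())/8).round(2),"pos",s["tool_pos"].round(4),"t",round(s["time"],2),"F",s["contact_force"].round(1))
    for t in tg: print(np.round(t,4),"->",(R0.inv().apply(np.array(t)-s["tool_pos"])/.025).round(2))
E
python3 - <<'E'
from h import *
print(CELL)
goto([*CELL[1],.23],[*CELL[1],.08])
E
```

```text
{1: array([ 0.49196806, -0.06969303]), 2: array([0.48648403, 0.00410349]), 3: array([0.481 , 0.0779]), 4: array([0.47551597, 0.15169651]), 5: array([0.47003194, 0.22549303])}
turn [-1.000e-02 -1.000e-02 -1.011e+01] pos [ 0.1447 -0.6074  0.2302] t 0.1 F [1.1 0.5 0.1]
[ 0.492  -0.0697  0.23  ] -> [ 18.49 -17.71   0.04]
[ 0.492  -0.0697  0.08  ] -> [ 18.49 -17.69   6.04]
```

Emit:
{"method": "jog_arm", "body": {
  "targets": [
    [[18.5,-17.7,0],[0,0,-10.1],0],
    [[18.5,-17.7,0],[0,0,-10.1],0],
    [[18.5,-17.7,0],[0,0,-10.1],0],
    [[18.5,-17.7,0],[0,0,-10.1],0],
    [[18.5,-17.7,0],[0,0,-10.1],0],
    [[18.5,-17.7,0],[0,0,-10.1],0],
    [[18.5,-17.7,0],[0,0,-10.1],0],
    [[18.5,-17.7,0],[0,0,-10.1],0]
  ]
}}

```text
time: 1.1
tool_pos: [0.4167, -0.1861, 0.2311]
tool_rot: [0.0, 0.679, 0.734, 0.0]
contact_force: [1.1, -0.0, -0.0]
gripper_width: 0.002
grasp_force: 0.0
```

```bash
python3 -c "
from h import *
goto([*CELL[1],.2],[*CELL[1],.065])"
```

```text
turn [0.   0.   0.02] pos [ 0.4167 -0.1861  0.2311] t 1.1 F [ 1.1 -0.  -0. ]
[ 0.492  -0.0697  0.2   ] -> [4.41 3.36 1.24]
[ 0.492  -0.0697  0.065 ] -> [4.41 3.36 6.64]
```

Emit:
{"method": "jog_arm", "body": {
  "targets": [
    [[4.4,3.35,1.2],[0,0,0],0],
    [[4.4,3.35,1.2],[0,0,0],0],
    [[4.4,3.35,1.2],[0,0,0],0],
    [[4.4,3.35,6.2],[0,0,0],0],
    [[4.4,3.35,6.2],[0,0,0],0],
    [[4.4,3.35,6.2],[0,0,0],0],
    [[4.4,3.35,6.2],[0,0,0],0]
  ]
}}

```text
time: 1.98
tool_pos: [0.4929, -0.0731, 0.0786]
tool_rot: [0.001, 0.681, 0.732, 0.001]
contact_force: [0.7, 0.2, 0.2]
gripper_width: 0.001
grasp_force: 0.0
```

```bash
python3 - <<'E'
from h import *
goto([*CELL[1],.06],[*CELL[1],.044],[*CELL[1],.040])
im,d=grab_frame("top"); cv2.imwrite("pics/t1.png",cv2.resize(im[190:280,190:430,::-1],None,fx=3.3,fy=3.3))
E
```

```text
turn [ 0.02  0.01 -0.01] pos [ 0.4929 -0.0731  0.0786] t 1.98 F [0.7 0.2 0.2]
[ 0.492  -0.0697  0.06  ] -> [ 0.14 -0.03  0.74]
[ 0.492  -0.0697  0.044 ] -> [ 0.14 -0.03  1.38]
[ 0.492  -0.0697  0.04  ] -> [ 0.14 -0.03  1.54]
```

View pics/t1.png

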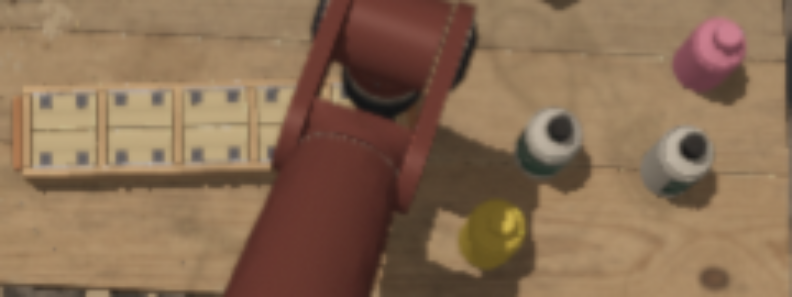

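The arm at crop (370,90) hides cell 1, so the top view can't help from here. The other things are unmoved. I'll press gently.

Emit:
{"method": "jog_arm", "body": {
  "targets": [
    [[0.14,0,1.0],[0,0,0],0],
    [[0.14,0,1.25],[0,0,0],0],
    [[0.14,0,1.35],[0,0,0],0],
    [[0.14,0,1.45],[0,0,0],0],
    [[0.14,0,1.45],[0,0,0],0]
  ]
}}

```text
time: 2.65
tool_pos: [0.4931, -0.0692, 0.0439]
tool_rot: [0.001, 0.681, 0.733, 0.0]
contact_force: [-6.4, 1.9, 15.0]
gripper_width: 0.0
grasp_force: 7.8
```

Cell 1 holds a tin (hard stop, 15 N). On to cell 2.

Emit:
{"method": "jog_arm", "body": {
  "targets": [
    [[0,0,-0.9],[0,0,0],0],
    [[2.96,0,-0.9],[0,0,0],0],
    [[2.96,0,-0.9],[0,0,0],0],
    [[2.96,0,-0.9],[0,0,0],0],
    [[2.96,0,-0.4],[0,0,0],0],
    [[2.96,0,-0.2],[0,0,0],0],
    [[2.96,0,0],[0,0,0],0],
    [[2.96,0,0],[0,0,0],0]
  ]
}}

```text
time: 3.65
tool_pos: [0.4858, 0.0046, 0.0396]
tool_rot: [-0.0, 0.681, 0.732, -0.0]
contact_force: [0.1, -1.4, 1.6]
gripper_width: 0.001
grasp_force: 1.0
```

```bash
python3 -c "
from h import *
goto([*CELL[2],.04],[*CELL[3],.04])"
```

```text
turn [-0.01  0.   -0.01] pos [0.4858 0.0046 0.0396] t 3.65 F [ 0.1 -1.4  1.6]
[0.4865 0.0041 0.04  ] -> [-0.02  0.03 -0.02]
[0.481  0.0779 0.04  ] -> [ 2.94  0.02 -0.02]
```

Emit:
{"method": "jog_arm", "body": {
  "targets": [
    [[0,0,0.2],[0,0,0],0],
    [[0,0,0.4],[0,0,0],0],
    [[0,0,0.4],[0,0,0],0]
  ]
}}

```text
time: 4.03
tool_pos: [0.4859, 0.0052, 0.0297]
tool_rot: [-0.0, 0.681, 0.733, -0.0]
contact_force: [1.9, 0.3, 1.4]
gripper_width: -0.002
grasp_force: 1.9
```

Emit:
{"method": "jog_arm", "body": {
  "targets": [
    [[0,0,-1.3],[0,0,0],0],
    [[2.94,0,-1.3],[0,0,0],0],
    [[2.94,0,-1.3],[0,0,0],0],
    [[2.94,0,-1.3],[0,0,0],0],
    [[2.94,0,-0.8],[0,0,0],0],
    [[2.94,0,-0.6],[0,0,0],0],
    [[2.94,0,-0.4],[0,0,0],0],
    [[2.94,0,-0.4],[0,0,0],0]
  ]
}}

```text
time: 5.03
tool_pos: [0.4809, 0.0776, 0.0433]
tool_rot: [-0.001, 0.681, 0.732, -0.001]
contact_force: [-13.1, -0.8, 26.8]
gripper_width: 0.002
grasp_force: 14.3
```

Cell 2 is empty (it yields at 20 mm with 1.4 N) and cell 3 holds a tin. On to cell 4.

Emit:
{"method": "jog_arm", "body": {
  "targets": [
    [[0,0,-0.9],[0,0,0],0],
    [[2.96,0,-0.9],[0,0,0],0],
    [[2.96,0,-0.9],[0,0,0],0],
    [[2.96,0,-0.9],[0,0,0],0],
    [[2.96,0,-0.4],[0,0,0],0],
    [[2.96,0,-0.2],[0,0,0],0],
    [[2.96,0,-0.05],[0,0,0],0],
    [[2.96,0,-0.05],[0,0,0],0]
  ]
}}

```text
time: 6.02
tool_pos: [0.4754, 0.1512, 0.0435]
tool_rot: [-0.0, 0.681, 0.732, -0.001]
contact_force: [-9.6, -2.8, 18.8]
gripper_width: -0.002
grasp_force: 10.3
```

Cell 4 holds a tin. I'll check that cell 5 yields.

Emit:
{"method": "jog_arm", "body": {
  "targets": [
    [[0,0,-0.9],[0,0,0],0],
    [[2.96,0,-0.9],[0,0,0],0],
    [[2.96,0,-0.9],[0,0,0],0],
    [[2.96,0,-0.9],[0,0,0],0],
    [[2.96,0,-0.4],[0,0,0],0],
    [[2.96,0,-0.2],[0,0,0],0],
    [[2.96,0,-0.05],[0,0,0],0],
    [[2.96,0,-0.05],[0,0,0],0]
  ]
}}

```text
time: 7.02
tool_pos: [0.4696, 0.2254, 0.0422]
tool_rot: [-0.0, 0.681, 0.732, -0.001]
contact_force: [-0.7, -0.6, 0.9]
gripper_width: 0.005
grasp_force: 0.9
```

```bash
python3 -c "
from h import *
A=[.4732,-.2483]
goto([*CELL[5],.23],[*A,.23],[*A,.05])"
```

```text
turn [-0.01  0.   -0.01] pos [0.4696 0.2254 0.0422] t 7.03 F [-0.7 -0.6  0.9]
[0.47   0.2255 0.23  ] -> [-0.    0.01 -7.51]
[ 0.4732 -0.2483  0.23  ] -> [-18.91  -1.24  -7.5 ]
[ 0.4732 -0.2483  0.05  ] -> [-18.91  -1.23  -0.3 ]
```

Cells 2 and 5 are empty. Now to bottle A, opening the gripper on the way.

Emit:
{"method": "jog_arm", "body": {
  "targets": [
    [[0,0,-2.5],[0,0,0],0],
    [[0,0,-5],[0,0,0],0],
    [[-2,0,-7.5],[0,0,0],100],
    [[-18.9,-1.2,-7.5],[0,0,0],100],
    [[-18.9,-1.2,-7.5],[0,0,0],100],
    [[-18.9,-1.2,-7.5],[0,0,0],100],
    [[-18.9,-1.2,-7.5],[0,0,0],100],
    [[-18.9,-1.2,-7.5],[0,0,0],100]
  ]
}}

```text
time: 8.02
tool_pos: [0.4736, -0.1272, 0.2265]
tool_rot: [0.0, 0.681, 0.732, 0.0]
contact_force: [1.3, 0.9, 0.4]
gripper_width: 1.0
grasp_force: 0.0
```

```bash
python3 -c "
from h import *
A=[.4732,-.2483]
goto([*A,.23],[*A,.05])"
```

```text
turn [ 0.01 -0.   -0.01] pos [ 0.4736 -0.1272  0.2265] t 8.03 F [1.3 0.9 0.4]
[ 0.4732 -0.2483  0.23  ] -> [-4.83 -0.37 -0.14]
[ 0.4732 -0.2483  0.05  ] -> [-4.83 -0.38  7.06]
```

Emit:
{"method": "jog_arm", "body": {
  "targets": [
    [[-4.8,-0.35,0],[0,0,0],100],
    [[-4.8,-0.35,0],[0,0,0],100],
    [[-4.8,-0.35,2],[0,0,0],100],
    [[-4.8,-0.35,2],[0,0,0],100]
  ]
}}

```text
time: 8.52
tool_pos: [0.4712, -0.2443, 0.1716]
tool_rot: [-0.005, 0.681, 0.732, -0.0]
contact_force: [0.3, -0.9, 0.1]
gripper_width: 1.004
grasp_force: 0.0
```

```bash
python3 - <<'E'
from h import *
A=[.4732,-.2483]
goto([*A,.05])
im,d=grab_frame("scene"); cv2.imwrite("pics/s1.png",cv2.resize(im[90:230,230:400,::-1],None,fx=4,fy=4))
E
```

```text
turn [-0.05 -0.05 -0.02] pos [ 0.4712 -0.2443  0.1716] t 8.53 F [ 0.3 -0.9  0.1]
[ 0.4732 -0.2483  0.05  ] -> [-0.2   0.1   4.86]
```

View pics/s1.png

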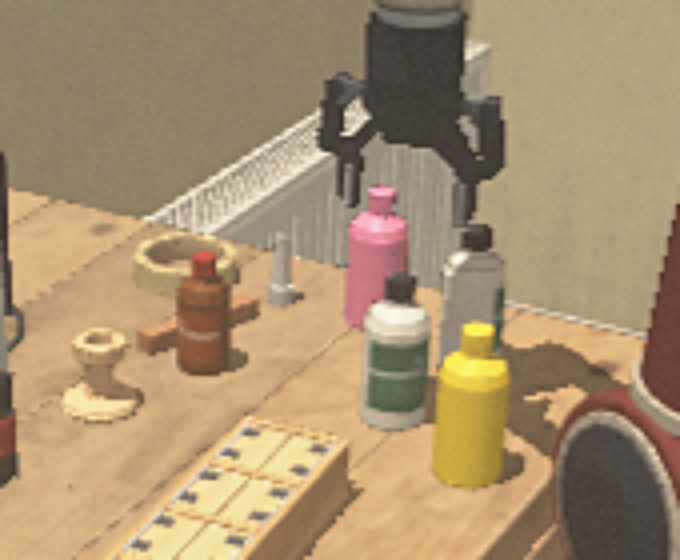

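The open fingers sit at crop (350,190) and (465,200), straddling the line above bottle A (cap at (400,287)). The yellow bottle, at (470,400), is clear. Descending.

Emit:
{"method": "jog_arm", "body": {
  "targets": [
    [[-0.05,0.05,2],[0,0,0],100],
    [[-0.05,0.05,3.2],[0,0,0],100],
    [[-0.05,0.05,4],[0,0,0],100],
    [[-0.05,0.05,4.75],[0,0,0],100],
    [[-0.05,0.05,4.75],[0,0,0],100]
  ]
}}

```text
time: 9.2
tool_pos: [0.475, -0.2462, 0.0568]
tool_rot: [-0.001, 0.681, 0.733, -0.0]
contact_force: [-0.1, 0.4, 0.1]
gripper_width: 0.999
grasp_force: 0.0
```

Emit:
{"method": "jog_arm", "body": {
  "targets": [
    [[0,0,0],[0,0,0],40],
    [[0,0,0],[0,0,0],40],
    [[0,0,0],[0,0,0],40],
    [[0,0,0],[0,0,0],40],
    [[0,0,0],[0,0,0],40]
  ]
}}

```text
time: 9.82
tool_pos: [0.4761, -0.2475, 0.0593]
tool_rot: [0.001, 0.681, 0.732, 0.0]
contact_force: [-1.8, 0.1, 6.5]
gripper_width: 0.622
grasp_force: 63.3
```

Gripped at 63 N. Lift, then carry to cell 5.

Emit:
{"method": "jog_arm", "body": {
  "targets": [
    [[0,0,-0.6],[0,0,0],40],
    [[0,0,-1.6],[0,0,0],40],
    [[0,0,-2.6],[0,0,0],40],
    [[0,0,-3.4],[0,0,0],40],
    [[0,0,-3.4],[0,0,0],40]
  ]
}}

```text
time: 10.45
tool_pos: [0.4764, -0.2475, 0.1448]
tool_rot: [0.002, 0.681, 0.733, 0.0]
contact_force: [0.1, -0.5, -2.4]
gripper_width: 0.615
grasp_force: 63.6
```

```bash
python3 - <<'E'
from h import *
goto([*CELL[5],.145])
im,d=grab_frame("scene"); cv2.imwrite("pics/s2.png",cv2.resize(im[90:230,230:400,::-1],None,fx=3.5,fy=3.5))
E
```

```text
turn [ 0.02  0.02 -0.01] pos [ 0.4764 -0.2475  0.1448] t 10.45 F [ 0.1 -0.5 -2.4]
[0.47   0.2255 0.145 ] -> [18.89  1.13 -0.06]
```

View pics/s2.png

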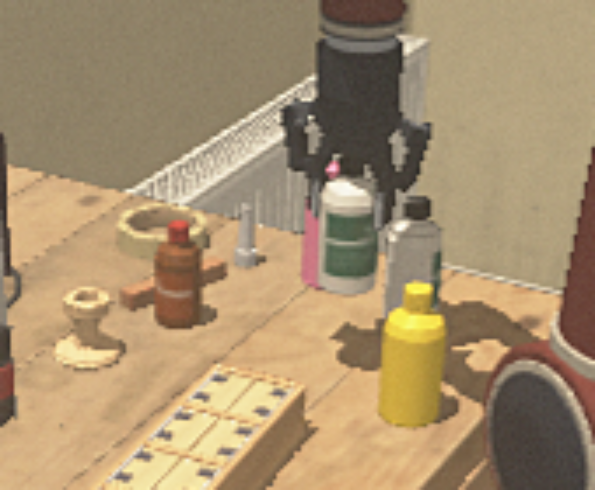

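Bottle A hangs upright in the fingers at crop (350,240), clear of its neighbours. Carrying it to cell 5.

Emit:
{"method": "jog_arm", "body": {
  "targets": [
    [[1.2,0.1,0],[0,0,0],40],
    [[3.4,0.2,0],[0,0,0],40],
    [[5.6,0.4,0],[0,0,0],40],
    [[7.8,0.5,0],[0,0,0],40],
    [[10,0.6,0],[0,0,0],40],
    [[12.2,0.7,0],[0,0,0],40],
    [[14.4,0.85,0],[0,0,0],40],
    [[16.6,1.0,0],[0,0,0],40]
  ]
}}

```text
time: 11.5
tool_pos: [0.4686, 0.1706, 0.1409]
tool_rot: [-0.001, 0.681, 0.733, -0.001]
contact_force: [0.7, -0.9, -2.2]
gripper_width: 0.623
grasp_force: 63.5
```

Emit:
{"method": "jog_arm", "body": {
  "targets": [
    [[1.4,0.1,0],[0,0,0],40],
    [[2.3,0.13,0],[0,0,0],40],
    [[2.3,0.13,0],[0,0,0],40],
    [[2.3,0.13,0.4],[0,0,0],40],
    [[2.3,0.13,0.4],[0,0,0],40]
  ]
}}

```text
time: 12.12
tool_pos: [0.4678, 0.2253, 0.1304]
tool_rot: [-0.001, 0.681, 0.732, -0.002]
contact_force: [-0.1, -0.3, -3.3]
gripper_width: 0.62
grasp_force: 63.5
```

```bash
python3 - <<'E'
from h import *
goto([*CELL[5],.110],[*CELL[5],.066])
im,d=grab_frame("scene"); cv2.imwrite("pics/s3.png",cv2.resize(im[110:290,170:400,::-1],None,fx=3.2,fy=3.2))
E
```

```text
turn [-0.02  0.01 -0.02] pos [0.4678 0.2253 0.1304] t 12.12 F [-0.1 -0.3 -3.3]
[0.47   0.2255 0.11  ] -> [0.   0.09 0.82]
[0.47   0.2255 0.066 ] -> [0.   0.1  2.58]
```

View pics/s3.png

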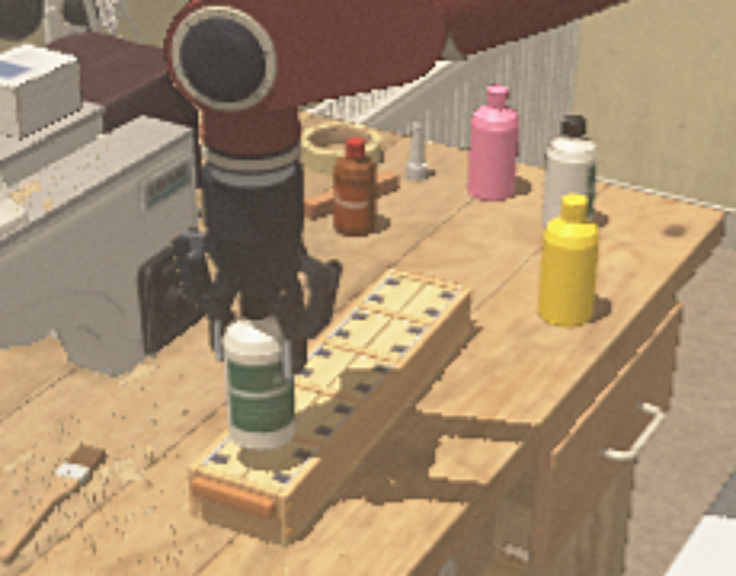

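Bottle A hangs upright over cell 5, its base at crop (262,440). Pushing it down in stages.

Emit:
{"method": "jog_arm", "body": {
  "targets": [
    [[0,0.08,0.4],[0,0,0],40],
    [[0,0.08,0.8],[0,0,0],40],
    [[0,0.08,1.1],[0,0,0],40],
    [[0,0.08,1.4],[0,0,0],40],
    [[0,0.08,1.4],[0,0,0],40]
  ]
}}

```text
time: 12.8
tool_pos: [0.471, 0.2268, 0.0975]
tool_rot: [-0.0, 0.681, 0.733, 0.0]
contact_force: [-1.6, -0.5, 1.4]
gripper_width: 0.621
grasp_force: 63.9
```

Emit:
{"method": "jog_arm", "body": {
  "targets": [
    [[-0.04,0,0.3],[0,0,0],40],
    [[-0.04,0,0.6],[0,0,0],40],
    [[-0.04,0,0.85],[0,0,0],40],
    [[-0.04,0,1.05],[0,0,0],40],
    [[-0.04,0,1.15],[0,0,0],40],
    [[-0.04,0,1.2],[0,0,0],40],
    [[-0.04,0,1.2],[0,0,0],40]
  ]
}}

```text
time: 13.68
tool_pos: [0.4707, 0.2256, 0.067]
tool_rot: [-0.0, 0.681, 0.733, -0.0]
contact_force: [0.0, 0.3, -3.3]
gripper_width: 0.613
grasp_force: 63.5
```

Emit:
{"method": "jog_arm", "body": {
  "targets": [
    [[0,0,0.06],[0,0,0],40],
    [[0,0,0.12],[0,0,0],40],
    [[0,0,0.12],[0,0,0],40]
  ]
}}

```text
time: 14.05
tool_pos: [0.4712, 0.2259, 0.0654]
tool_rot: [-0.0, 0.681, 0.733, 0.0]
contact_force: [-3.5, -0.5, 5.8]
gripper_width: 0.619
grasp_force: 64.1
```

On the floor. Release, lift, and head for B.

Emit:
{"method": "jog_arm", "body": {
  "targets": [
    [[0,0,0],[0,0,0],100],
    [[0,0,0],[0,0,0],100],
    [[0,0,0],[0,0,0],100],
    [[0,0,-0.6],[0,0,0],100],
    [[0,0,-2.5],[0,0,0],100],
    [[0,0,-4.8],[0,0,0],100],
    [[0,0,-6.6],[0,0,0],100],
    [[-2,0,-6.6],[0,0,0],100]
  ]
}}

```text
time: 15.05
tool_pos: [0.4773, 0.1776, 0.2367]
tool_rot: [0.003, 0.679, 0.734, 0.005]
contact_force: [1.0, -0.7, -0.2]
gripper_width: 0.999
grasp_force: 0.0
```

```bash
python3 -c "
from h import *
goto([.4614,-.3749,.23])"
```

```text
turn [ 0.08 -0.01  0.03] pos [0.4773 0.1776 0.2367] t 15.05 F [ 1.  -0.7 -0.2]
[ 0.4614 -0.3749  0.23  ] -> [-21.99  -2.36   0.2 ]
```

Emit:
{"method": "jog_arm", "body": {
  "targets": [
    [[-22,-2.3,0],[0,0,0],100],
    [[-22,-2.3,0],[0,0,0],100],
    [[-22,-2.3,0],[0,0,0],100],
    [[-22,-2.3,0],[0,0,0],100],
    [[-22,-2.3,0],[0,0,0],100],
    [[-22,-2.3,0],[0,0,0],100],
    [[-22,-2.3,0],[0,0,0],100],
    [[-22,-2.3,0],[0,0,0],100]
  ]
}}

```text
time: 16.05
tool_pos: [0.4589, -0.3262, 0.231]
tool_rot: [0.001, 0.681, 0.732, 0.0]
contact_force: [0.8, 0.6, 0.0]
gripper_width: 1.001
grasp_force: 0.0
```

```bash
python3 -c "
from h import *
goto([.4614,-.3749,.18])"
```

```text
turn [ 0.01  0.01 -0.01] pos [ 0.4589 -0.3262  0.231 ] t 16.05 F [0.8 0.6 0. ]
[ 0.4614 -0.3749  0.18  ] -> [-1.95 -0.05  2.04]
```

Emit:
{"method": "jog_arm", "body": {
  "targets": [
    [[-1.5,0,0],[0,0,0],100],
    [[-1.5,0,2],[0,0,0],100],
    [[-1.5,0,2],[0,0,0],100],
    [[-1.5,0,2],[0,0,0],100]
  ]
}}

```text
time: 16.55
tool_pos: [0.4624, -0.3613, 0.1811]
tool_rot: [0.001, 0.681, 0.733, -0.0]
contact_force: [0.1, -0.3, 0.5]
gripper_width: 0.998
grasp_force: 0.0
```

```bash
python3 - <<'E'
from h import *
goto([.4614,-.3749,.055])
im,d=grab_frame("scene"); cv2.imwrite("pics/s4.png",cv2.resize(im[100:290,170:400,::-1],None,fx=3,fy=3))
E
```

```text
turn [ 0.01  0.01 -0.  ] pos [ 0.4624 -0.3613  0.1811] t 16.55 F [ 0.1 -0.3  0.5]
[ 0.4614 -0.3749  0.055 ] -> [-0.53 -0.08  5.05]
```

View pics/s4.png

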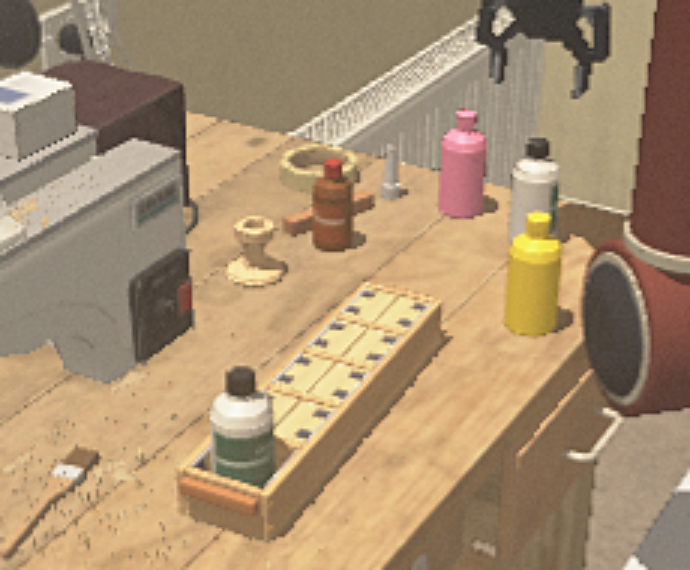

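Bottle A stands upright in cell 5 at crop (242,430). Bottle B is at (535,190), below the open gripper at (540,70). Nothing else has moved. Now for B.

Emit:
{"method": "jog_arm", "body": {
  "targets": [
    [[-0.53,-0.05,0.2],[0,0,0],100],
    [[-0.53,-0.05,2],[0,0,0],100],
    [[-0.53,-0.05,3.4],[0,0,0],100],
    [[-0.53,-0.05,4.4],[0,0,0],100],
    [[-0.53,-0.05,5.1],[0,0,0],100],
    [[-0.53,-0.05,5.1],[0,0,0],100]
  ]
}}

```text
time: 17.35
tool_pos: [0.4612, -0.3744, 0.0511]
tool_rot: [-0.001, 0.681, 0.733, 0.0]
contact_force: [-0.1, 0.9, -0.3]
gripper_width: 1.004
grasp_force: 0.0
```

Emit:
{"method": "jog_arm", "body": {
  "targets": [
    [[0,0,0],[0,0,0],40],
    [[0,0,0],[0,0,0],40],
    [[0,0,0],[0,0,0],40],
    [[0,0,0],[0,0,0],40],
    [[0,0,0],[0,0,0],40]
  ]
}}

```text
time: 17.98
tool_pos: [0.4624, -0.3758, 0.0541]
tool_rot: [0.002, 0.681, 0.733, -0.0]
contact_force: [-1.3, -0.3, 5.6]
gripper_width: 0.623
grasp_force: 63.4
```

Emit:
{"method": "jog_arm", "body": {
  "targets": [
    [[0,0,-0.6],[0,0,0],40],
    [[0,0,-1.6],[0,0,0],40],
    [[0,0,-2.6],[0,0,0],40],
    [[0,0,-3.5],[0,0,0],40],
    [[0,0,-3.5],[0,0,0],40]
  ]
}}

```text
time: 18.6
tool_pos: [0.4628, -0.3756, 0.1423]
tool_rot: [0.003, 0.681, 0.733, -0.0]
contact_force: [-0.3, -0.4, -0.9]
gripper_width: 0.62
grasp_force: 63.3
```

```bash
python3 -c "
from h import *
goto([*CELL[2],.142])"
```

```text
turn [ 0.02  0.03 -0.01] pos [ 0.4628 -0.3756  0.1423] t 18.6 F [-0.3 -0.4 -0.9]
[0.4865 0.0041 0.142 ] -> [15.08  2.06 -0.04]
```

Emit:
{"method": "jog_arm", "body": {
  "targets": [
    [[1.2,0.2,0],[0,0,0],40],
    [[3.4,0.5,0],[0,0,0],40],
    [[5.6,0.8,0],[0,0,0],40],
    [[7.8,1.1,0],[0,0,0],40],
    [[10,1.4,0],[0,0,0],40],
    [[12.2,1.7,0],[0,0,0],40],
    [[14.0,1.95,0],[0,0,0],40],
    [[15.05,2.05,0],[0,0,0],40]
  ]
}}

```text
time: 19.6
tool_pos: [0.4841, 0.0067, 0.138]
tool_rot: [-0.001, 0.68, 0.733, -0.0]
contact_force: [-0.0, -0.3, -2.2]
gripper_width: 0.629
grasp_force: 63.3
```

Emit:
{"method": "jog_arm", "body": {
  "targets": [
    [[0,0,0],[0,0,0],40],
    [[0,0,0.4],[0,0,0],40],
    [[0,0,0.6],[0,0,0],40],
    [[0,0,0.6],[0,0,0],40]
  ]
}}

```text
time: 20.1
tool_pos: [0.4845, 0.0037, 0.1233]
tool_rot: [-0.001, 0.681, 0.732, -0.001]
contact_force: [0.1, -0.8, -2.4]
gripper_width: 0.63
grasp_force: 63.3
```

```bash
python3 -c "
from h import *
goto([*CELL[2],.09],[*CELL[2],.060])"
```

```text
turn [-0.01 -0.   -0.02] pos [0.4845 0.0037 0.1233] t 20.1 F [ 0.1 -0.8 -2.4]
[0.4865 0.0041 0.09  ] -> [0.01 0.08 1.33]
[0.4865 0.0041 0.06  ] -> [0.01 0.08 2.53]
```

Emit:
{"method": "jog_arm", "body": {
  "targets": [
    [[0.02,0.08,0.3],[0,0,0],40],
    [[0.02,0.08,0.6],[0,0,0],40],
    [[0.02,0.08,0.9],[0,0,0],40],
    [[0.02,0.08,1.2],[0,0,0],40],
    [[0.02,0.08,1.4],[0,0,0],40],
    [[0.02,0.08,1.4],[0,0,0],40]
  ]
}}

```text
time: 20.85
tool_pos: [0.4876, 0.0049, 0.0897]
tool_rot: [0.0, 0.681, 0.733, 0.0]
contact_force: [-0.4, -1.4, 1.7]
gripper_width: 0.624
grasp_force: 63.7
```

Emit:
{"method": "jog_arm", "body": {
  "targets": [
    [[0,0,0.3],[0,0,0],40],
    [[0,0,0.6],[0,0,0],40],
    [[0,0,0.8],[0,0,0],40],
    [[0,0,0.95],[0,0,0],40],
    [[0,0,0.95],[0,0,0],40]
  ]
}}

```text
time: 21.48
tool_pos: [0.4865, 0.0051, 0.0647]
tool_rot: [-0.001, 0.681, 0.733, -0.0]
contact_force: [-0.0, -0.1, -2.6]
gripper_width: 0.631
grasp_force: 63.3
```

Emit:
{"method": "jog_arm", "body": {
  "targets": [
    [[0,0,0.08],[0,0,0],40],
    [[0,0,0.15],[0,0,0],40],
    [[0,0,0.22],[0,0,0],40],
    [[0,0,0.22],[0,0,0],40]
  ]
}}

```text
time: 21.98
tool_pos: [0.4873, 0.005, 0.0602]
tool_rot: [0.0, 0.681, 0.733, 0.0]
contact_force: [0.3, -0.4, -0.1]
gripper_width: 0.623
grasp_force: 63.2
```

Near contact. A little lower, then release and rise.

Emit:
{"method": "jog_arm", "body": {
  "targets": [
    [[0,0,0.04],[0,0,0],40],
    [[0,0,0.04],[0,0,0],40]
  ]
}}

```text
time: 22.22
tool_pos: [0.4873, 0.005, 0.0601]
tool_rot: [-0.0, 0.681, 0.733, -0.0]
contact_force: [-3.6, -0.8, 5.3]
gripper_width: 0.626
grasp_force: 63.9
```

Emit:
{"method": "jog_arm", "body": {
  "targets": [
    [[0,0,0],[0,0,0],100],
    [[0,0,0],[0,0,0],100],
    [[0,0,0],[0,0,0],100],
    [[0,0,-0.6],[0,0,0],100],
    [[0,0,-2.5],[0,0,0],100],
    [[0,0,-4.8],[0,0,0],100],
    [[0,0,-7],[0,0,0],100],
    [[0,0,-7],[0,0,0],100]
  ]
}}

```text
time: 23.22
tool_pos: [0.4904, 0.0046, 0.242]
tool_rot: [0.005, 0.681, 0.733, 0.004]
contact_force: [0.3, 0.7, 0.2]
gripper_width: 0.998
grasp_force: 0.0
```

```bash
python3 - <<'E'
from h import *
s=state(); print(s["contact_force"])
im,d=grab_frame("scene"); cv2.imwrite("pics/s5.png",cv2.resize(im[100:290,170:400,::-1],None,fx=3,fy=3))
# cap-top heights of the two bottles in scene depth
v,u=np.mgrid[150:290,200:330]; w=np.c_[u.ravel(),v.ravel()]; k=d[w[:,1],w[:,0]]; P=pts("scene",w,k)
for c in(2,5):
    q=P[(k>0)&(np.hypot(*(P[:,:2]-CELL[c]).T)<.03)&(P[:,2]<.16)]; t=q[q[:,2]>.125]; print(c,np.percentile(q[:,2],99),t.mean(0))
E
```

```text
[0.29050801 0.65398728 0.17229963]
2 0.1358748511405264 [0.4866666  0.01109691 0.13259333]
5 0.13538511083360305 [0.46744942 0.23000085 0.13238567]
```

View pics/s5.png

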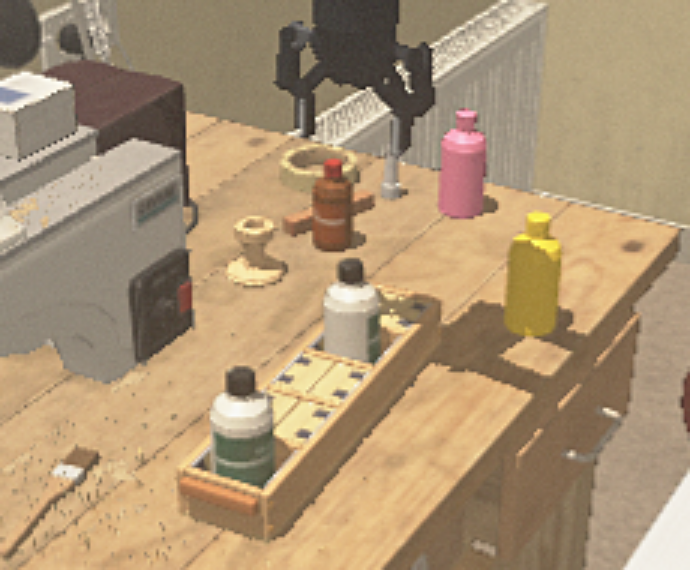

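Both bottles stand upright in cells 5 (242,430) and 2 (351,315), with cap tops at about 0.134 m as expected. The gripper is clear above them. Handing in.

```bash
python3 -c "
from plant import *
print(job_done())"
```

```text
the job is handed in; nothing more can be done
None
```

I handed the job in at about 23 s: both white bottles stand upright on the floors of the two empty cells (A in cell 5, B in cell 2), released, and the last picture shows nothing else on the bench moved; no verdict came back.

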